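# Sort the mixed sand cores off the deburring bench

### The arm

A 6-joint arm with a two-finger parallel gripper is mounted at the origin on the work surface. World frame = base frame: x ahead of the robot, y to its left, z up, the work surface at z = 0. Lengths are in m, angles in rad, forces in N, time in s.
With the tool pointing down it reaches from about 0.35 to 0.975 m from the base axis. Payload 7.1 kg.
Tool frame: the origin (TCP) lies at the very end of the fingers, on their centre line; the grasp point (between the pads) lies 19 mm behind it (arm.tcp_to_grasp is the z of the grasp point in the tool frame, in m); z points along the fingers, y is the line along which they close (so a half turn about z gives the same grasp; the last joint's range is limited). The gripper opens to 88 mm and grips with 3 to 60 N. Pads are 20 mm wide; open, the fingers measure 115 mm over their backs; the gripper's body (75 mm by 178 mm) begins 61 mm behind the grasp point.
Start: joints at [-1.125, 0.423, 1.63, -0, 1.089, -0.019], TCP at [0.28, -0.559, 0.184] pointing down, gripper open.
Joint ranges: [-3, 3], [-0.9, 2.11], [0.09, 2.58], [-1.31, 4.45], [0.11, 2.69], [-2.54, 2.54]. Speed limits (rad/s): [2.39, 2.39, 3.01, 3.14, 3.14, 3.14].

### API

Orientations are given as a 3x3 rotation matrix whose columns are the frame's x, y, z axes.
In Python, from rig import readout, cams, job, arm gives the robot as it stands. The module is installed in compiled form; this text tells all that it offers.
- The arm moves only by the tool send_rows, never from a script. Its argument "motion" is a list of rows, each a list of 7 numbers: the opening, from -1 (shut) to 1 (fully open), then the shift along the tool's x, y, z in mm, then the turn, a rotation vector about the tool's x, y, z in degrees. In form: [[claw, dx, dy, dz, wx, wy, wz], ...]. A call has exactly 5 rows; each row is the pose to reach, as a shift and turn from the pose commanded when the call began, along the tool's axes at that moment; what a row does not reach only later rows make up. A row lasts 1/8 s, in which the tool goes at most 62.5 mm and 10.7 degrees, less where a joint would pass 70% of its speed; a pose out of reach is approached as far as the arm can. A call with a gripper value outside its range is refused whole. The fingers move at their own pace and stop on an object; "grip_force" is the grip in N (left out, the last holds). Time passes only in rows, so rows that repeat a pose let the fingers close, or fill a call up. It gives the time, the measured TCP pose, the force, the opening and the grip force at its end, in the units of the state.
- readout.read_state(): the state, without advancing time (a new reading comes with each control period).
- cams.capture(name): name is "scene" or "top" or "wrist"; returns the picture (420x560x3 uint8, blue, green, red); there is no depth.
- cams.camera_model(name): a dict with "mtx" (3x3 intrinsics, pixels), "eye" and "attitude" of the camera in the world; the wrist camera has in their place "tool_from_camera" (4x4, takes a point from camera to tool coordinates, whose origin is the TCP and whose axes are the flange's). Camera axes: x right, y down, z forward; pixel columns grow to the right and rows downward; lengths in m; the calibration is good to about 2 mm. A picture is of the moment at which its call begins: read the wrist's pose just before it. camera_model takes no time and is no camera call.
- job.job_done(): hands the job in; it is judged then, once.
The state is a dict: "t": time; "joints": joint angles; "joint_vel": joint speeds; "tau": joint torques, N m; "ee_pos": TCP position; "tcp_rot": TCP orientation; "ft_force": force on the tool from outside, world axes, zero at the start; "moment": the same for the moment, N m; "grip_width": finger opening in m; "finger_force": force on a finger pad.
Only numpy, scipy, OpenCV 4.12 (cv2) and the standard library are available. Lean on these libraries where they do the work, as an engineer would, in place of code of your own. Each camera call takes 0.05 s, during which the arm holds its last target. There are 200 camera calls.

### The job

Clear the three mixed sand cores off the deburring bench: lay the stem core and the tee core each down in the lined box that already holds its own kind, and hang the ring core on the free slanted peg of the drying rack so that it rests flat back against the sloping slats. The cores are brittle, so set them down rather than dropping them, and leave the tub and the brush where they are.

Things in the scene. Friction and masses are not known exactly. Their poses are not given: they have to be found in the camera images.
- stem_core: Brown sand core with a stem, 150 mm long, 0.2 kg, loose on the bench. x axis: level as it lies, from the cup mouth (x = -75 mm) to the stem's round tip (+75). Head 45 mm thick to x = -20, stem 22 mm. Origin: mid-length, on the bench beneath; z up. It rests on two lobes of the head and the tip, so its centre line falls 0.14 rad to the tip. Centre of mass 30 mm from the origin, headwards.
- stem_core_head (a point): Centre of the stem core's head, amid its four lobes (a diagonal cross), 45 mm from the origin towards the mouth (x = -45 mm) and 26 mm above the bench as it lies. Across the lobes it is 53 mm wide (y) and 53 mm high.
- stem_core_mid (a point): Point on the stem core's centre line at mid-length, 20 mm above the bench as it lies.
- tee_core: Brown sand core of a pipe tee, 0.2 kg, lying flat and loose, any way round: a run 120 mm long along x and a branch from its middle to +y, ending 62 mm from the run's centre line. Both are 28 mm thick; the last 22 mm of all three ends are 34 mm thick (thin run: x = -38 to 38 mm; thin branch: y = 14 to 40). Origin: middle of the run, on the bench beneath; z up; centre line 17 mm up.
- tee_core_mid (a point): Point in the tee core near its centre of mass: 8 mm from the run's middle towards the branch, 17 mm above the bench as it lies.
- ring_core: Brown flat sand ring, 110 mm outside diameter, 70 mm bore (wall 20 mm), 24 mm thick, 0.22 kg, lying flat and loose on the bench; one finger fits in the bore. Origin: on its axis, on the underside; z along its axis.
- ring_core_mid (a point): Centre of the ring core: on its axis, at half thickness (12 mm above the underside).
- peg: The free peg of the drying rack: a steel rod 14 mm thick, 75 mm long, square to the rack's sloping slatted board. Origin: where its centre line meets the board, 150 mm above the bench. z: along the peg to its tip, leaning 40 degrees from vertical towards the robot; x: up the board's slope, away from the robot; y: level, left. A hung ring slides until its centre is 28 mm down the slope.
- rack: The drying rack, fixed to the bench: a board of five steel slats, 310 mm wide, sloping up away from the robot at 40 degrees, 90 mm to 200 mm above the bench, on two side frames. Two pegs: the free one (right, 80 mm from the middle) and one 160 mm to its left already carrying a ring. Origin: on the bench below the midpoint of the pegs' roots, z up; turned by up to 0.15 rad.
- box_stem: Wire box lined with cardboard, open on top, outside 272 (x) by 212 (y) by 86 mm high, walls and floor 6 mm; fixed. It stands left or right on the bench, its x axis within 0.1 rad of world x. It holds two stem cores like the loose one on its far (+x) side; its floor from x = -130 to +15 mm, full width, is free. Wire adds 6 mm outside. Origin: centre of the underside on the bench, z up.
- box_tee: Wire box lined with cardboard, open on top, outside 272 (x) by 212 (y) by 86 mm high, walls and floor 6 mm; fixed. It stands left or right on the bench, its x axis within 0.1 rad of world x. It holds two tee cores like the loose one on its far (+x) side; its floor from x = -130 to +5 mm, full width, is free. Wire adds 6 mm outside. Origin: centre of the underside on the bench, z up.
- tub: Round black plastic tub with a lid, 84 mm across, 60 mm high, a bystander. Origin: centre of its underside.
- brush: Bench brush, 200 mm long, lying along its x axis (handle at -x), a bystander. Origin: underside, near its middle.

How it is judged:
By the outcome, as a careful person would: the job done as asked, in the order asked, and still so for the second after the job is handed in, with the robot touching nothing.
It also fails if it takes over 72 s, if anything falls off the work surface, if the arm or the gripper's body presses on something with over 40 N, if the wrist force passes 120 N, or if a joint passes its speed limit or range.

## Working session

There is one attempt and no reset: what is moved stays moved. The work goes in short steps, Python scripts to look and compute and a tool call to move; the robot and the scene stay as the last step left them, time stands still between calls to the robot, and variables do not carry over. Pictures are saved under pics/ and viewed, at most 10 in all, crops included, and the job is handed in when it is done.

Besides the shell and the picture viewer there is one more tool, called as name([rows], argument=value, ...), one row to a line, values as JSON. send_rows: Moves the arm, as the interface text tells. Its arguments: {"type":"object","properties":{"motion":{"type":"array"},"grip_force":{"type":"number"}},"required":["motion"]}

```bash
mkdir -p pics; ls; python3 - <<'E'
from rig import readout,cams,arm
import cv2,numpy as np
np.set_printoptions(precision=4,suppress=True)
for n in("scene","top"):
    cv2.imwrite(f"pics/{n}0.png",cams.capture(n)); print(n,cams.camera_model(n))
print(cams.camera_model("wrist")); s=readout.read_state(); print(s); print(arm.tcp_to_grasp)
E
```

```text
pics
scene {'mtx': array([[503.7413,   0.    , 276.0252],
       [  0.    , 503.7413, 202.2366],
       [  0.    ,   0.    ,   1.    ]]), 'eye': array([ 1.3461, -0.8489,  0.9309]), 'attitude': array([[ 0.725 ,  0.3773, -0.5762],
       [ 0.6885, -0.4207,  0.5908],
       [-0.0195, -0.825 , -0.5648]])}
top {'mtx': array([[403.1616,   0.    , 286.6423],
       [  0.    , 403.1616, 207.4714],
       [  0.    ,   0.    ,   1.    ]]), 'eye': array([0.3638, 0.0142, 1.0145]), 'attitude': array([[ 0.0272, -0.9888,  0.1468],
       [-0.9996, -0.0286, -0.0075],
       [ 0.0116, -0.1465, -0.9891]])}
{'mtx': array([[365.7816,   0.    , 279.8945],
       [  0.    , 365.7816, 210.8026],
       [  0.    ,   0.    ,   1.    ]]), 'tool_from_camera': array([[ 0.0003, -0.967 , -0.2546,  0.0712],
       [ 1.    ,  0.0006, -0.0009,  0.0007],
       [ 0.001 , -0.2546,  0.967 , -0.2011],
       [ 0.    ,  0.    ,  0.    ,  1.    ]])}
{'t': 0.1, 'joints': array([-1.125 ,  0.4238,  1.6306,  0.    ,  1.0886, -0.019 ]), 'joint_vel': array([-0.0001,  0.0001, -0.0021,  0.0023,  0.0025,  0.0002]), 'tau': array([ -0.0017, -54.5616, -27.4324,   0.0644,   0.0187,  -0.0001]), 'ee_pos': array([ 0.2799, -0.5582,  0.1836]), 'tcp_rot': array([[ 0.8939,  0.4482, -0.0006],
       [ 0.4482, -0.8939,  0.0013],
       [ 0.    , -0.0014, -1.    ]]), 'ft_force': array([-1.2109,  0.478 ,  0.5411]), 'moment': array([ 0.0574, -0.0399,  0.0401]), 'finger_force': 0.0, 'grip_width': 0.08786827646822223}
-0.0187
```

View pics/top0.png

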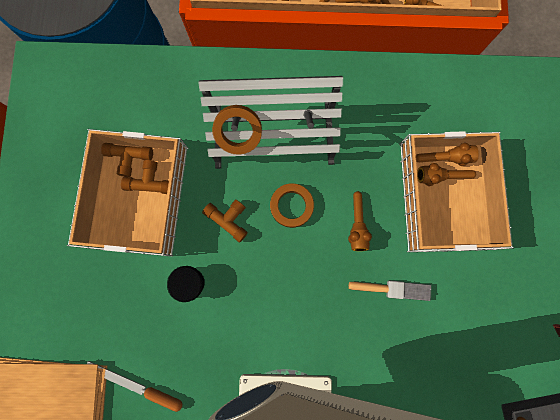

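View pics/scene0.png

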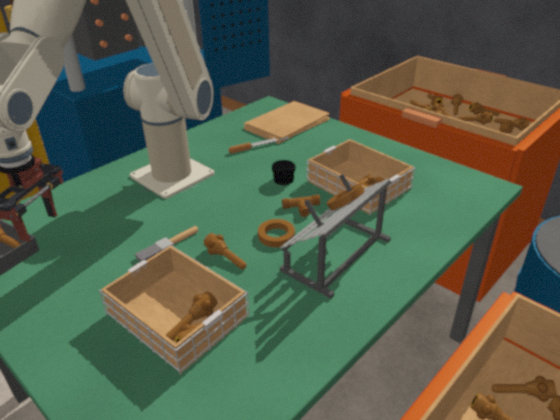

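Top view: tee at (228,220), ring at (292,205), stem at (360,222) with its mouth at the bottom. The tee box is on the left and the stem box on the right, with the free peg near (310,118), the tub at (186,284) and the brush at (392,289). The scene view agrees.

```bash
cat > h.py <<'E'
import numpy as np,cv2
from rig import readout,cams,arm
from scipy.spatial.transform import Rotation as R
np.set_printoptions(precision=4,suppress=True)
def pose(n):
    m=cams.camera_model(n)
    if n!="wrist": return m["mtx"],np.array(m["attitude"]),np.array(m["eye"])
    s=readout.read_state(); T=np.array(m["tool_from_camera"])
    return m["mtx"],s["tcp_rot"]@T[:3,:3],s["ee_pos"]+s["tcp_rot"]@T[:3,3]
def ray(P,px,z):
    K,A,e=P; px=np.atleast_2d(px).astype(float)
    d=(A@np.linalg.inv(K)@np.c_[px,np.ones(len(px))].T).T
    return e+d*((z-e[2])/d[:,2])[:,None]
def proj(P,X):
    K,A,e=P; c=(np.atleast_2d(X)-e)@A; u=c@K.T; return u[:,:2]/u[:,2:]
def brown(im):
    h=cv2.cvtColor(im,cv2.COLOR_BGR2HSV)
    return cv2.inRange(h,(5,140,40),(17,255,205))
def blobs(m,amin=300):
    cs,_=cv2.findContours(m,cv2.RETR_EXTERNAL,cv2.CHAIN_APPROX_NONE)
    return [c for c in cs if cv2.contourArea(c)>amin]
def down(yaw):  # tool pointing down, tool y (closing) axis at yaw
    y=np.array([np.cos(yaw),np.sin(yaw),0]); z=np.array([0,0,-1.]); return np.c_[np.cross(y,z),y,z]
def move(tcp,Rt,s=None):
    """shift (mm, tool axes) and rotvec (deg) from current measured pose"""
    s=s or readout.read_state(); A=s["tcp_rot"]
    return A.T@(np.array(tcp)-s["ee_pos"])*1e3, R.from_matrix(A.T@Rt).as_rotvec(degrees=True)
E
python3 - <<'E'
from h import *
P=pose("top"); im=cv2.imread("pics/top0.png"); m=brown(im)
for c in blobs(m):
    u=c[:,0].mean(0)
    if not(60<u[1]<300): continue
    (a,b,ang)=cv2.minAreaRect(c); print(u,cv2.contourArea(c),"rect",a,b,ang, "z.012:",ray(P,a,.012)[0], "z.02",ray(P,a,.02)[0])
for n,cs in dict(tee=[(90,130),(185,138),(170,253),(69,245)],stem=[(405,135),(499,132),(511,248),(411,251)]).items():
    print(n,ray(P,cs,.086))
print("slat top",ray(P,[(199,80),(343,76)],.2),"bot",ray(P,[(216,164),(340,164)],.09))
x,y,w,h=180,60,280,240
cv2.imwrite("pics/c1.png",cv2.resize(im[y:y+h,x:x+w],None,fx=2.5,fy=2.5,interpolation=cv2.INTER_CUBIC))
E
```

```text
[227.8769 218.3615] 733.0 rect (230.0817108154297, 214.7119598388672) (49.52024459838867, 31.324434280395508) 38.45370864868164 z.012: [0.4901 0.1476 0.012 ] z.02 [0.4891 0.1465 0.02  ]
[358.5704 224.1268] 638.0 rect (361.6942138671875, 221.17750549316406) (22.54813003540039, 58.89243698120117) 7.431407928466797 z.012: [ 0.4832 -0.1825  0.012 ] z.02 [ 0.4823 -0.1809  0.02  ]
[291.5    204.9836] 1432.0 rect (291.5, 205.0) (42.0, 43.0) 90.0 z.012: [ 0.5192 -0.0055  0.012 ] z.02 [ 0.5179 -0.0054  0.02  ]
[463.6953 194.9742] 6328.5 rect (460.7032775878906, 190.12069702148438) (113.08448028564453, 86.10755157470703) 85.38934326171875 z.012: [ 0.5699 -0.4347  0.012 ] z.02 [ 0.5683 -0.4311  0.02  ]
[125.5204 192.7419] 7730.5 rect (122.9571304321289, 190.9215087890625) (87.67872619628906, 113.97161102294922) 8.226722717285156 z.012: [0.5427 0.4195 0.012 ] z.02 [0.5413 0.4163 0.02  ]
[236.7338 129.2734] 1831.5 rect (237.0, 129.0) (48.0, 48.0) 90.0 z.012: [0.7138 0.1404 0.012 ] z.02 [0.711  0.1394 0.02  ]
tee [[0.6745 0.4805 0.086 ]
 [0.6618 0.2537 0.086 ]
 [0.3889 0.2704 0.086 ]
 [0.4007 0.5013 0.086 ]]
stem [[ 0.6856 -0.2721  0.086 ]
 [ 0.7001 -0.4995  0.086 ]
 [ 0.4219 -0.5133  0.086 ]
 [ 0.4086 -0.2815  0.086 ]]
slat top [[ 0.7545  0.2027  0.2   ]
 [ 0.7737 -0.1054  0.2   ]] bot [[ 0.5994  0.176   0.09  ]
 [ 0.6083 -0.1159  0.09  ]]
```

View pics/c1.png

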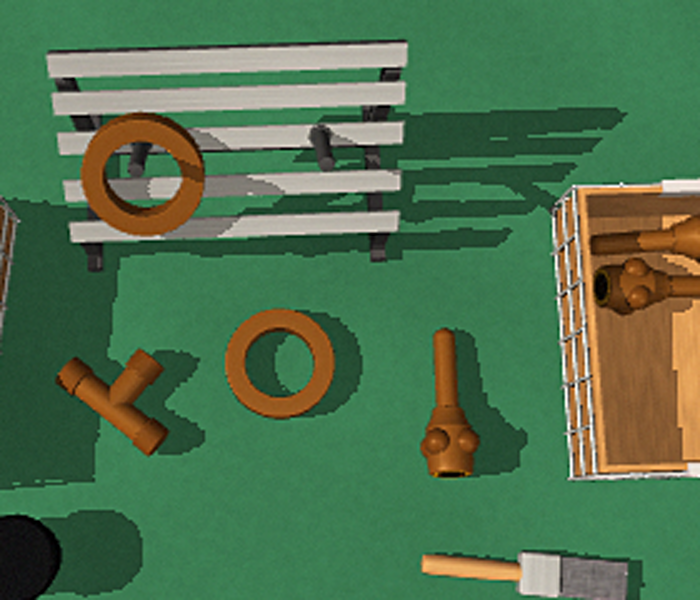

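The crop shows the stem core with its mouth at full-frame (359,249) and its tip at (357,192). The free peg's root is near (307,112) and its tip near (310,126). Next: above the stem core, with a close look.

```bash
python3 - <<'E'
from h import *
P=pose("top"); q=ray(P,[(358.8,249.2),(356.8,192)],.022); print(q)
d,w=move([.485,-.18,.16],down(-np.pi/2)); print(d,w)
E
```

```text
[[ 0.4126 -0.1734  0.022 ]
 [ 0.5553 -0.1682  0.022 ]]
[ 352.8179 -246.1171   23.9179] [-0.0784  0.0168 26.6291]
```

send_rows([
  [1,50,-36,0,0,0,5],
  [1,100,-72,5,0,0,11],
  [1,150,-108,10,0,0,16],
  [1,200,-143,15,0,0,22],
  [1,250,-179,24,0,0,26.6],
])

```text
t: 0.72
ee_pos: [0.4242, -0.2849, 0.1602]
tcp_rot: [[1.0, -0.003, 0.001], [-0.003, -1.0, -0.0], [0.001, 0.0, -1.0]]
ft_force: [0.6, -1.3, 0.6]
grip_width: 0.0882
finger_force: 0.0
```

```bash
python3 - <<'E'
from h import *
print(move([.484,-.171,.16],down(-np.pi/2)),readout.read_state()["ee_pos"])
E
```

```text
(array([  59.5136, -114.1164,    0.2375]), array([ 0.0184, -0.0326, -0.1604])) [ 0.4242 -0.2849  0.1602]
```

send_rows([
  [1,25,-45,0,0,0,0],
  [1,45,-85,0,0,0,0],
  [1,60,-113,0,0,0,0],
  [1,60,-113,0,0,0,0],
  [1,60,-113,0,0,0,0],
])

```text
t: 1.35
ee_pos: [0.4829, -0.1739, 0.1601]
tcp_rot: [[1.0, 0.001, -0.001], [0.001, -1.0, -0.0], [-0.001, 0.0, -1.0]]
ft_force: [-0.1, 0.4, 0.3]
grip_width: 0.0876
finger_force: 0.0
```

```bash
python3 - <<'E'
from h import *
P=pose("wrist"); im=cams.capture("wrist"); cv2.imwrite("pics/w1.png",im)
print(readout.read_state()["ee_pos"])
for c in blobs(brown(im)):
    print(c[:,0].min(0),c[:,0].max(0),cv2.minAreaRect(c),ray(P,cv2.minAreaRect(c)[0],.022))
E
```

```text
[ 0.4828 -0.1742  0.1601]
[252 108] [306 269] ((279.0, 188.5), (161.0, 54.0), 90.0) [[ 0.4864 -0.1725  0.022 ]]
[36 91] [161 209] ((98.5, 150.0), (118.0, 125.0), 90.0) [[ 0.5222 -0.0065  0.022 ]]
[456  10] [559  92] ((505.6003723144531, 49.69293212890625), (73.02371978759766, 111.30516815185547), 74.40719604492188) [[ 0.608  -0.3669  0.022 ]]
[461   0] [548  12] ((504.5, 6.0), (12.0, 87.0), 90.0) [[ 0.6418 -0.3606  0.022 ]]
```

View pics/w1.png

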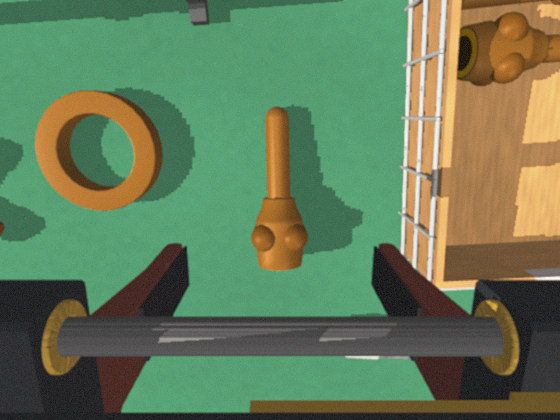

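The wrist view is aligned with the stem core: tip (277,108), neck shoulder at row 198, mouth (281,268). The ring is at (98,150).

```bash
python3 - <<'E'
from h import *
P=pose("wrist")
print("tip",ray(P,(277,109),.011)," shoulder",ray(P,(278,198),.023),"mouth", ray(P,(280.5,268),.03))
im=cv2.imread("pics/w1.png")
c=max(blobs(brown(im)[:, :180]),key=cv2.contourArea); (e,ax,_)=cv2.fitEllipse(c); print("ring",e,ax,ray(P,e,.018))
q=ray(P,(280,220),.025)
E
```

```text
tip [[ 0.5588 -0.171   0.011 ]]  shoulder [[ 0.4774 -0.1719  0.023 ]] mouth [[ 0.4089 -0.1744  0.03  ]]
ring (98.58929443359375, 149.4720001220703) (114.125244140625, 127.42613220214844) [[ 0.5224 -0.0051  0.018 ]]
```

send_rows([
  [0.6,9,-2.4,50,0,0,0],
  [0.3,9,-2.4,100,0,0,0],
  [0.2,9,-2.4,135,0,0,0],
  [0.2,9,-2.4,156,0,0,0],
  [0.2,9,-2.4,156,0,0,0],
], grip_force=35)

```text
t: 2.02
ee_pos: [0.4905, -0.1717, 0.0028]
tcp_rot: [[1.0, -0.001, -0.003], [-0.001, -1.0, 0.001], [-0.003, -0.001, -1.0]]
ft_force: [-0.3, 0.0, 0.2]
grip_width: 0.0525
finger_force: 0.0
```

send_rows([
  [-1,0,0,0,0,0,0],
  [-1,0,0,0,0,0,0],
  [-1,0,0,0,0,0,0],
  [-1,0,0,0,0,0,0],
  [-1,0,0,0,0,0,0],
])

```text
t: 2.65
ee_pos: [0.4925, -0.1711, 0.0045]
tcp_rot: [[1.0, 0.001, 0.0], [0.001, -1.0, -0.0], [0.0, 0.0, -1.0]]
ft_force: [-0.5, -0.1, -0.2]
grip_width: 0.0062
finger_force: 0.0
```

```bash
python3 - <<'E'
from h import *
im=cams.capture("wrist"); a=cams.capture("scene")
s=readout.read_state();print(s["grip_width"],s["finger_force"])
cv2.imwrite("pics/w2.png",np.vstack([im[60:360,60:500],cv2.resize(a[200:300,120:280],(440,275),interpolation=cv2.INTER_CUBIC)]))
E
```

```text
0.0008599624589948167 0.0
```

View pics/w2.png

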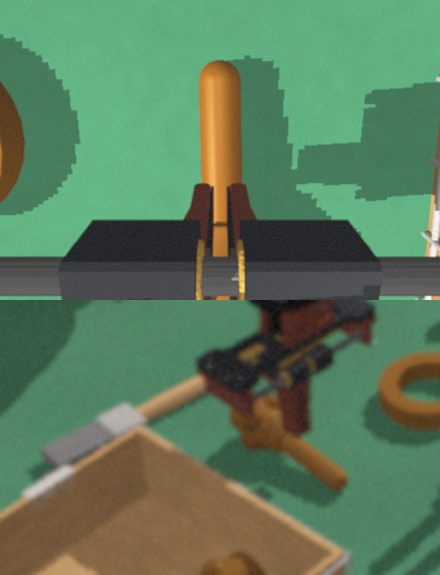

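The fingers appear to straddle the stem, yet the width reads near 0 with no force. I'll lift a little and look again.

send_rows([
  [-1,0,0,-8,0,0,0],
  [-1,0,0,-18,0,0,0],
  [-1,0,0,-30,0,0,0],
  [-1,0,0,-40,0,0,0],
  [-1,0,0,-40,0,0,0],
])

```text
t: 3.38
ee_pos: [0.4931, -0.1715, 0.0454]
tcp_rot: [[1.0, 0.001, 0.002], [0.001, -1.0, -0.001], [0.002, 0.001, -1.0]]
ft_force: [0.7, -1.0, -1.3]
grip_width: 0.0008
finger_force: 0.0
```

```bash
python3 - <<'E'
from h import *
im=cams.capture("wrist"); a=cams.capture("scene")
s=readout.read_state();print(s["grip_width"],s["finger_force"],s["ft_force"])
cv2.imwrite("pics/w3.png",np.vstack([im[60:360,60:500],cv2.resize(a[200:300,120:280],(440,275),interpolation=cv2.INTER_CUBIC)]))
E
```

```text
0.0004083028117207838 0.0 [-0.1254  0.0646 -1.1913]
```

View pics/w3.png

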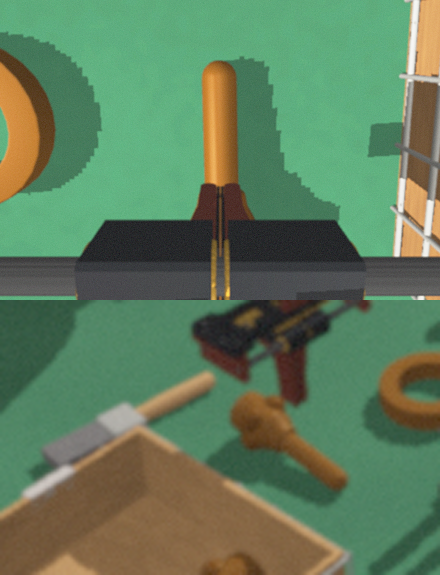

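```bash
python3 - <<'E'
from h import *
P=pose("wrist"); K,A,e=P
print("tip now",ray(P,(280,121),.011), "cam",e)
s=readout.read_state(); m=cams.camera_model("wrist"); T=m["tool_from_camera"]
# project TCP, grasp into wrist
for X in([0,0,0],[0,0,-.0187],[0,0,-.06]):
    print(X, proj(P,s["ee_pos"]+s["tcp_rot"]@np.array(X)))
T2=pose("top"); a=cams.capture("top")
for c in blobs(brown(a)):
    r=cv2.minAreaRect(c)
    if 330<r[0][0]<390: print(r,c[:,0].min(0),c[:,0].max(0)); 
P2=pose("scene"); print(proj(P2,s["ee_pos"]),proj(P2,[[.5588,-.171,.011],[.4089,-.174,.03]]))
E
```

```text
tip now [[ 0.5597 -0.1708  0.011 ]] cam [ 0.5636 -0.1711  0.2456]
[0, 0, 0] [[280.3772 241.14  ]]
[0, 0, -0.0187] [[280.3631 252.9288]]
[0, 0, -0.06] [[280.3201 288.7309]]
((380.0, 2.5), (5.0, 122.0), 90.0) [319   0] [441   5]
((343.5, 27.0), (54.0, 329.0), 90.0) [179   0] [508  54]
[[227.1866 247.0965]] [[244.4372 267.0177]
 [207.3822 239.0125]]
```

The stem is still in place and the fingers closed fully, apparently above it. I'll check the true tool height numerically, from the stem width in the wrist views and the finger-end pixel in the scene view.

```bash
python3 - <<'E'
from h import *
P=pose("wrist"); K,A,e=P; s=readout.read_state()
for n,z in(("w2",.0045),("w3",.0454)):
    im=cv2.imread(f"pics/{n}.png")[:300]; m=brown(im)
    for r in (90,120,150):
        c=np.where(m[r,150:290]>0)[0]; w=np.ptp(c)+1
        ee=e.copy(); ee[2]+=z-s["ee_pos"][2]
        d=(A@np.linalg.inv(K)@np.array([220+60,r+60,1.])) # depth-1 ray
        h=K[0,0]*.022/w*-d[2]   # vertical drop to the stem axis
        print(n,r,w,"cam z implied",h+.018,"stated",ee[2])
a=cams.capture("scene"); 
h=cv2.cvtColor(a,cv2.COLOR_BGR2HSV)
for y,x in((215,226),(225,227),(232,226),(236,226),(240,226),(244,226)): print(y,a[y,x],h[y,x])
w=a[180:270,190:262]
m=((w[...,2].astype(int)>1.6*w[...,1])&(w[...,2]<140)&(h[180:270,190:262,0]<8)|(h[180:270,190:262,0]>170)).astype(np.uint8)
for r in range(30,80,2): print(180+r,''.join('#' if v else '.' for v in m[r]))
print(proj(pose("scene"),s["ee_pos"]))
E
```

```text
w2 90 40 cam z implied 0.2210485436172212 stated 0.20562331704019376
w2 120 41 cam z implied 0.21198480614353443 stated 0.20562331704019376
w2 150 40 cam z implied 0.2126203089770244 stated 0.20562331704019376
w3 90 33 cam z implied 0.264119446808753 stated 0.24652331704019378
w3 120 33 cam z implied 0.25901142581469433 stated 0.24652331704019378
w3 150 32 cam z implied 0.26127538622128055 stated 0.24652331704019378
215 [32 30 28] [105  32  32]
225 [31 38 64] [  6 131  64]
232 [34 42 76] [  6 141  76]
236 [39 48 77] [  7 126  77]
240 [101 132  81] [ 72  99 132]
244 [ 89 124 104] [ 47  72 124]
210 ..................#.....................................................
212 ........................................................................
214 .........#..............................................................
216 ....##......................##..........................................
218 .....####.#.........................#.##................................
220 ......#######..##.#............##.######................................
222 ........#########.##...........###
[... 746 characters left out ...]
..............................................................
244 ........................................................................
246 ........................................................................
248 ........................................................................
250 ........................................................................
252 ........................................................................
254 ........................................................................
256 ........................................................................
258 ........................................................................
[[227.1589 247.1347]]
```

The finger ends show 10 px above the projected TCP. Finger spacing in the wrist view also implies a depth of 0.174 m, against a stated 0.21 m. So the real finger ends sit about 34 mm behind the stated TCP. I'll overlay the gripper body hypotheses to learn how much clearance there is.

```bash
python3 - <<'E'
from h import *
a=cams.capture("scene"); P=pose("scene"); s=readout.read_state(); x0,y0,k=150,120,5
b=cv2.resize(a[y0:y0+120,x0:x0+160],None,fx=k,fy=k,interpolation=cv2.INTER_CUBIC)
for off,col in((.08,(0,255,255)),(.114,(255,255,0))):
    X=[s["ee_pos"]+s["tcp_rot"]@np.array([sx*.0375,sy*.089,-off]) for sx,sy in((-1,-1),(1,-1),(1,1),(-1,1))]
    q=((proj(P,X)-[x0,y0])*k).astype(int); cv2.polylines(b,[q],True,col,1)
for z in(0,-.034):
    q=((proj(P,s["ee_pos"]+s["tcp_rot"]@np.array([0,0,z]))[0]-[x0,y0])*k).astype(int); cv2.circle(b,tuple(int(v) for v in q),4,(0,0,255),1)
cv2.imwrite("pics/s4.png",b)
# wrist predicted finger-end front edges
W=pose("wrist")
for z in(0,-.03,-.036): print(z,proj(W,[s["ee_pos"]+s["tcp_rot"]@np.array([.01,0,z])]))
E
```

```text
0 [[280.3887 224.6753]]
-0.03 [[280.3662 242.3583]]
-0.036 [[280.3608 246.5971]]
```

View pics/s4.png

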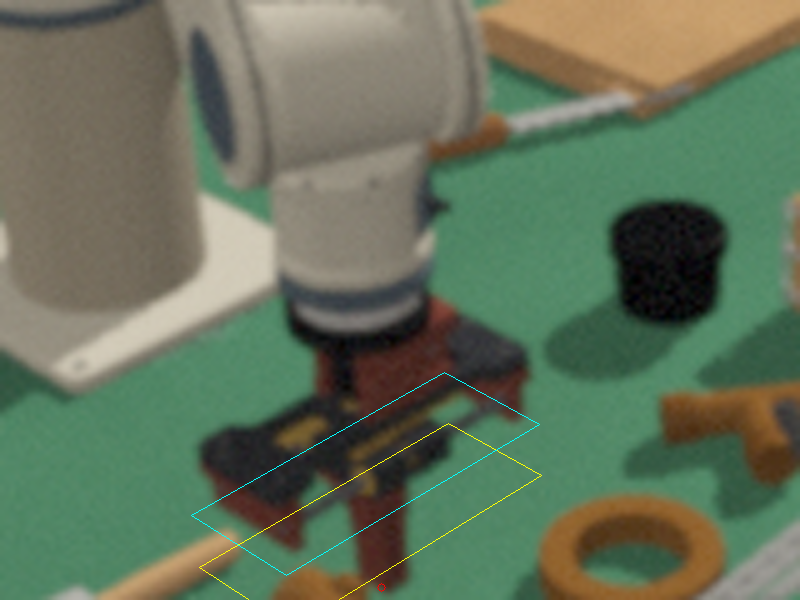

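The overlay shows the whole gripper, body and fingers, sitting about 34 mm higher than the stated TCP. The red tip is at (390,580), matching the -34 mm mark, and the body matches the cyan outline. Finger length is as stated, so I'll command z 34 mm lower along the tool axis.

send_rows([
  [0.2,0,0,0,0,0,0],
  [0.2,0,0,0,0,0,0],
  [0.2,0,0,10,0,0,0],
  [0.2,0,0,22,0,0,0],
  [0.2,0,0,36,0,0,0],
])

```text
t: 4.25
ee_pos: [0.4922, -0.1711, 0.0072]
tcp_rot: [[1.0, 0.001, -0.0], [0.001, -1.0, 0.0], [-0.0, -0.0, -1.0]]
ft_force: [0.4, -0.0, 0.2]
grip_width: 0.0472
finger_force: 0.0
```

send_rows([
  [0.2,-1,0,12,0,0,0],
  [0.2,-1,0,24,0,0,0],
  [0.2,-1,0,32,0,0,0],
  [0.2,-1,0,34,0,0,0],
  [0.2,-1,0,34,0,0,0],
])

```text
t: 4.88
ee_pos: [0.4914, -0.1712, -0.0257]
tcp_rot: [[1.0, 0.001, 0.0], [0.001, -1.0, -0.0], [0.0, 0.0, -1.0]]
ft_force: [-0.4, -0.1, -0.7]
grip_width: 0.0525
finger_force: 0.0
```

```bash
cat >> h.py <<'E'
def fingertip():
    """lowest row of dark-red finger in scene near the tool, and prediction for offset .034"""
    a=cams.capture("scene"); h=cv2.cvtColor(a,cv2.COLOR_BGR2HSV); s=readout.read_state()
    m=((h[...,0]<9)|(h[...,0]>172))&(h[...,1]>95)&(h[...,2]<105)&(h[...,2]>45)
    return m,s
E
python3 - <<'E'
from h import *
m,s=fingertip(); print(s["ee_pos"],s["grip_width"],s["ft_force"])
P=pose("scene"); print(proj(P,[s["ee_pos"]+s["tcp_rot"]@np.array([0,y,-.034]) for y in(-.03,.03)]))
for r in range(215,265,2): print(r,''.join('#' if v else '.' for v in m[r,190:262]))
E
```

```text
[ 0.4916 -0.1713 -0.0255] 0.05275247728877189 [ 0.0804 -0.3908  0.1532]
[[235.7841 251.798 ]
 [219.8631 262.1677]]
215 ...........................#.....###################............##......
217 ...........................##....##################.....#.#######.......
219 ..........................###....###############......######.###........
221 .................................#############.................#........
223 ...................................######......................#........
225 ..................................####..................................
227 ............................................#...........................
229 ........................................................................
231 ................................................#.......................
233 .............................................####.......................
235 ............................................#####.......................
237 ......##.......................................##.......................
239 .......####....................................#.........
[... 239 characters left out ...]
.......
247 ................##..###..######................#........................
249 ...................###....######................#.......................
251 .....................#....######........................................
253 ...........................#####........................................
255 ...........................#####........................................
257 ............................####........................................
259 ............................####........................................
261 ...............................#........................................
263 ........................................................................
```

No contact, and the tip matches the 34 mm offset. Gripping.

send_rows([
  [-1,0,0,1,0,0,0],
  [-1,0,0,1,0,0,0],
  [-1,0,0,1,0,0,0],
  [-1,0,0,1,0,0,0],
  [-1,0,0,1,0,0,0],
])

```text
t: 5.55
ee_pos: [0.4916, -0.1712, -0.0266]
tcp_rot: [[1.0, 0.0, 0.0], [0.0, -1.0, -0.0], [0.0, 0.0, -1.0]]
ft_force: [-0.5, -0.1, 0.9]
grip_width: 0.0219
finger_force: 34.9
```

send_rows([
  [-1,0,0,-30,0,0,0],
  [-1,0,0,-75,0,0,0],
  [-1,0,0,-120,0,0,0],
  [-1,0,15,-150,0,0,0],
  [-1,0,50,-150,0,0,0],
])

```text
t: 6.18
ee_pos: [0.4927, -0.2214, 0.1258]
tcp_rot: [[1.0, 0.003, 0.004], [0.003, -1.0, -0.002], [0.004, 0.002, -1.0]]
ft_force: [0.4, 0.4, -2.4]
grip_width: 0.0213
finger_force: 34.9
```

send_rows([
  [-1,0,45,0,0,0,-9],
  [-1,0,90,0,0,0,-18],
  [-1,5,130,0,0,0,-27],
  [-1,5,160,0,0,0,-36],
  [-1,5,165,0,0,0,-46],
])

```text
t: 6.8
ee_pos: [0.4958, -0.3879, 0.1225]
tcp_rot: [[0.692, 0.722, -0.001], [0.722, -0.692, 0.0], [-0.0, -0.001, -1.0]]
ft_force: [0.9, 1.1, -1.8]
grip_width: 0.0214
finger_force: 34.9
```

send_rows([
  [-1,0,0,0,0,0,-10],
  [-1,0,0,0,0,0,-20],
  [-1,0,0,0,0,0,-30],
  [-1,0,0,0,0,0,-40],
  [-1,0,0,0,0,0,-46.6],
])

```text
t: 7.42
ee_pos: [0.4958, -0.3856, 0.1225]
tcp_rot: [[-0.05, 0.999, -0.001], [0.999, 0.05, 0.001], [0.001, -0.001, -1.0]]
ft_force: [-0.7, 0.3, -2.0]
grip_width: 0.021
finger_force: 34.9
```

```bash
python3 - <<'E'
from h import *
s=readout.read_state(); print(s["ee_pos"],s["grip_width"],s["finger_force"],s["ft_force"],s["moment"],s["joints"])
P=pose("wrist"); a=cams.capture("wrist"); b=cams.capture("top")
cv2.imwrite("pics/w5.png",np.hstack([a[:,:],cv2.resize(b[110:270,380:540],(240,240))[:, :].repeat(1,0)if 0 else cv2.copyMakeBorder(cv2.resize(b[110:270,390:530],(240,274)),0,146,0,0,0)]))
E
```

```text
[ 0.4958 -0.3856  0.1225] 0.02101823259607305 34.86005902290344 [-0.73    0.2622 -1.9751] [ 0.0338 -0.0517  0.0454] [-0.68    0.5008  1.6646  0.0001  0.978  -0.7304]
```

View pics/w5.png

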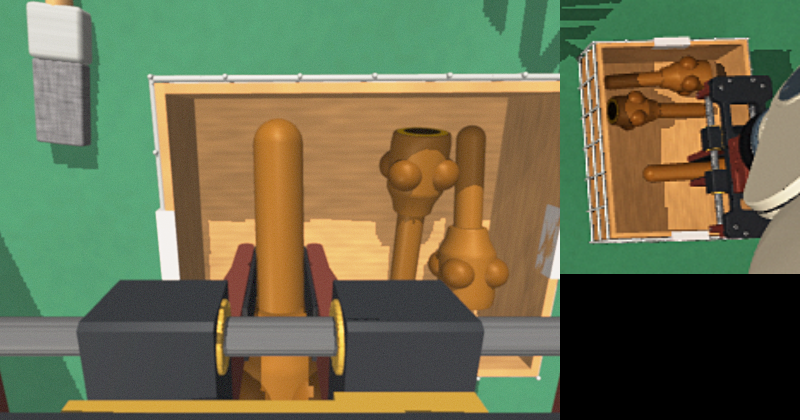

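The core is held straight and over the free near half of the stem box. The box's near rim corner is at (152,78) and the held cores inside are to the right. Lowering.

send_rows([
  [-1,0,0,45,0,0,0],
  [-1,0,0,90,0,0,0],
  [-1,0,0,120,0,0,0],
  [-1,0,0,134,0,0,0],
  [-1,0,0,139,0,0,0],
])

```text
t: 8.15
ee_pos: [0.4963, -0.386, -0.0163]
tcp_rot: [[-0.045, 0.999, -0.001], [0.999, 0.045, 0.001], [0.001, -0.001, -1.0]]
ft_force: [0.1, -0.3, -2.5]
grip_width: 0.0214
finger_force: 34.9
```

send_rows([
  [-1,0,0,1,0,0,0],
  [-1,0,0,2,0,0,0],
  [-1,0,0,3,0,0,0],
  [-1,0,0,3,0,0,0],
  [-1,0,0,3,0,0,0],
])

```text
t: 8.78
ee_pos: [0.4965, -0.3862, -0.0185]
tcp_rot: [[-0.046, 0.999, 0.0], [0.999, 0.046, -0.0], [-0.0, 0.0, -1.0]]
ft_force: [0.4, 0.1, -2.2]
grip_width: 0.0213
finger_force: 34.9
```

send_rows([
  [-1,0,0,0.7,0,0,0],
  [-1,0,0,1.5,0,0,0],
  [-1,0,0,2,0,0,0],
  [-1,0,0,2,0,0,0],
  [-1,0,0,2,0,0,0],
])

```text
t: 9.4
ee_pos: [0.4966, -0.3861, -0.0206]
tcp_rot: [[-0.046, 0.999, 0.0], [0.999, 0.046, -0.0], [-0.0, 0.0, -1.0]]
ft_force: [1.1, 1.7, 0.7]
grip_width: 0.0215
finger_force: 34.9
```

send_rows([
  [-0.3,0,0,0,0,0,0],
  [-0.2,0,0,0,0,0,0],
  [0.0,0,0,0,0,0,0],
  [0.0,0,0,-3,0,0,0],
  [0.0,0,0,-10,0,0,0],
])

```text
t: 10.02
ee_pos: [0.4963, -0.386, -0.0106]
tcp_rot: [[-0.046, 0.999, -0.0], [0.999, 0.046, 0.0], [0.0, -0.0, -1.0]]
ft_force: [1.3, -1.0, -0.0]
grip_width: 0.0438
finger_force: 0.0
```

send_rows([
  [0,0,0,-30,0,0,0],
  [0,0,0,-75,0,0,0],
  [0,0,0,-120,0,0,0],
  [0,0,0,-150,0,0,0],
  [0,0,0,-150,0,0,0],
])

```text
t: 10.65
ee_pos: [0.498, -0.3874, 0.1425]
tcp_rot: [[-0.046, 0.999, 0.005], [0.999, 0.046, -0.004], [-0.004, 0.004, -1.0]]
ft_force: [-0.3, 0.1, 0.0]
grip_width: 0.0439
finger_force: 0.0
```

```bash
python3 - <<'E'
from h import *
im=cv2.imread("pics/top0.png"); P=pose("top")
# tee: medial geometry from mask moments; ends by minAreaRect of mask
m=brown(im); c=[c for c in blobs(m) if 200<c[:,0,0].mean()<250 and c[:,0,1].mean()>190][0]
w=ray(P,c[:,0],.017)[:,:2]
r=cv2.minAreaRect((w*1e3).astype(np.float32)); print(r); print(cv2.boxPoints(r))
M=cv2.moments((w*1e3).astype(np.float32).reshape(-1,1,2)); print("centroid",M['m10']/M['m00'],M['m01']/M['m00'])
P=pose("wrist"); a=cams.capture("wrist"); s=readout.read_state(); print(s["ee_pos"])
for c in blobs(brown(a),800): print(cv2.minAreaRect(c), ray(P,cv2.minAreaRect(c)[0],.025))
cv2.imwrite("pics/w6.png",a)
E
```

```text
((489.6615295410156, 146.77487182617188), (124.25997924804688, 77.67772674560547), 53.51839065551758)
[[421.4929 119.9116]
 [483.9495  73.7272]
 [557.8301 173.6381]
 [495.3735 219.8226]]
centroid 479.90174253426545 154.1324685099239
[ 0.4969 -0.3866  0.1405]
((426.29486083984375, 200.03550720214844), (168.81607055664062, 117.833984375), 83.36748504638672) [[ 0.6317 -0.3861  0.025 ]]
((283.5340576171875, 203.25900268554688), (60.29780960083008, 177.79055786132812), 5.31454610824585) [[ 0.5041 -0.3948  0.025 ]]
```

send_rows([
  [0.02,40,2,0,0,0,0],
  [0.02,98,4,0,0,0,0],
  [0.02,156,6,0,0,0,0],
  [0.02,214,9,0,0,0,0],
  [0.02,272,11,0,0,0,0],
])

```text
t: 11.32
ee_pos: [0.4936, -0.1119, 0.1377]
tcp_rot: [[-0.046, 0.999, -0.002], [0.999, 0.046, 0.001], [0.001, -0.002, -1.0]]
ft_force: [-0.3, -0.3, -0.3]
grip_width: 0.0446
finger_force: 0.0
```

send_rows([
  [0.02,58,2,0,0,0,-10],
  [0.02,116,5,0,0,0,-20],
  [0.02,174,8,0,0,0,-30],
  [0.02,225,10,0,0,0,-40],
  [0.02,258,10,0,0,0,-50],
])

```text
t: 11.95
ee_pos: [0.4917, 0.1462, 0.1377]
tcp_rot: [[-0.799, 0.601, -0.003], [0.601, 0.799, -0.001], [0.002, -0.002, -1.0]]
ft_force: [-0.4, 0.7, 1.1]
grip_width: 0.0448
finger_force: 0.0
```

send_rows([
  [0.02,0,0,0,0,0,-1],
  [0.02,0,0,0,0,0,-1],
  [0.02,0,0,0,0,0,-1],
  [0.02,0,0,0,0,0,-1],
  [0.02,0,0,0,0,0,-1],
])

```text
t: 12.58
ee_pos: [0.4932, 0.1436, 0.1393]
tcp_rot: [[-0.804, 0.594, 0.0], [0.594, 0.804, -0.0], [-0.0, 0.0, -1.0]]
ft_force: [0.6, 0.1, 0.3]
grip_width: 0.0448
finger_force: 0.0
```

```bash
python3 - <<'E'
from h import *
P=pose("wrist"); a=cams.capture("wrist"); s=readout.read_state(); print(s["ee_pos"],s["tcp_rot"][:2,1],s["grip_width"])
cv2.imwrite("pics/w7.png",a)
for c in blobs(brown(a),800):
    w=ray(P,c[:,0],.017)[:,:2]*1e3
    r=cv2.minAreaRect(w.astype(np.float32)); M=cv2.moments(w.astype(np.float32).reshape(-1,1,2))
    print(cv2.minAreaRect(c)[:2],r,"cen",M['m10']/M['m00'],M['m01']/M['m00'])
E
```

```text
[0.4932 0.1438 0.1394] [0.5939 0.8045] 0.0448497687530142
((173.0, 262.5), (35.0, 106.0)) ((488.2464904785156, 22.157424926757812), (102.94744110107422, 35.747100830078125), 53.525516510009766) cen 489.7914088015505 24.318363733951323
((358.1333312988281, 278.46392822265625), (80.34902954101562, 25.93380355834961)) ((608.1239624023438, 155.0750274658203), (25.090410232543945, 84.72167205810547), 75.70094299316406) cen 608.6995092873581 152.56423231533324
((279.2859191894531, 188.25827026367188), (141.11550903320312, 89.58114624023438)) ((491.8824462890625, 146.08596801757812), (125.01473999023438, 82.15982055664062), 53.10789489746094) cen 481.74378004699884 153.9713136923872
((517.5, 127.5), (115.0, 83.0)) ((577.8362426757812, 340.57159423828125), (70.00381469726562, 99.26214599609375), 64.64938354492188) cen 577.1854912773515 352.2715696356207
```

View pics/w7.png

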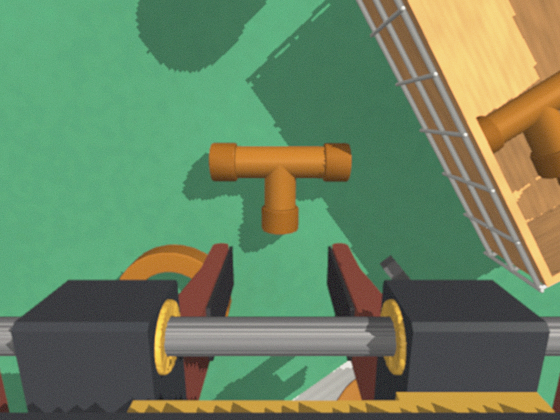

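The tee is square to the tool: run centred at (281,161), thin branch rows 175-207 at column 280, and branch end at row 233.

```bash
python3 - <<'E'
from h import *
P=pose("wrist"); s=readout.read_state()
r=ray(P,(281,161),.02)[0]; e=ray(P,(280,207),.033)[0]; print(r,e,np.linalg.norm((r-e)[:2]))
b=np.array([s["tcp_rot"][0,0],s["tcp_rot"][1,0],0])*-1
print("run+27",r+.027*b,"flare-13",e-.013*b)
for t in (r+.027*b,e-.013*b): print(s["tcp_rot"].T@(t-s["ee_pos"])*1e3)
E
```

```text
[0.4716 0.1629 0.02  ] [0.5018 0.1395 0.033 ] 0.03822762474075944
run+27 [0.4933 0.1468 0.02  ] flare-13 [0.4914 0.1472 0.033 ]
[  1.7227   2.4949 119.3544]
[  3.5044   1.6051 106.3542]
```

send_rows([
  [0.02,2.5,2,40,0,0,0],
  [0.02,2.5,2,85,0,0,0],
  [0.02,2.5,2,125,0,0,0],
  [0.02,2.5,2,150,0,0,0],
  [0.02,2.5,2,160,0,0,0],
])

```text
t: 13.25
ee_pos: [0.4915, 0.147, -0.022]
tcp_rot: [[-0.805, 0.593, -0.002], [0.593, 0.805, -0.001], [0.001, -0.002, -1.0]]
ft_force: [-0.6, 0.3, 0.4]
grip_width: 0.0445
finger_force: 0.0
```

send_rows([
  [0.02,0,0,6,0,0,0],
  [0.02,0,0,6,0,0,0],
  [-1,0,0,6,0,0,0],
  [-1,0,0,6,0,0,0],
  [-1,0,0,6,0,0,0],
])

```text
t: 13.88
ee_pos: [0.4925, 0.1474, -0.0261]
tcp_rot: [[-0.805, 0.593, 0.001], [0.593, 0.805, 0.0], [-0.0, 0.0, -1.0]]
ft_force: [-1.2, -1.6, 6.1]
grip_width: 0.0271
finger_force: 35.0
```

send_rows([
  [-1,0,0,0,0,0,0],
  [-1,0,0,0,0,0,0],
  [-1,0,0,0,0,0,0],
  [-1,0,0,0,0,0,0],
  [-1,0,0,0,0,0,0],
])

```text
t: 14.5
ee_pos: [0.4925, 0.1473, -0.0261]
tcp_rot: [[-0.805, 0.593, 0.001], [0.593, 0.805, 0.0], [-0.0, 0.0, -1.0]]
ft_force: [-0.8, -1.4, 7.4]
grip_width: 0.0273
finger_force: 35.0
```

send_rows([
  [-1,0,0,-25,0,0,0],
  [-1,0,0,-70,0,0,0],
  [-1,0,0,-115,0,0,0],
  [-1,0,0,-155,0,0,0],
  [-1,0,0,-165,0,0,0],
])

```text
t: 15.12
ee_pos: [0.4938, 0.1478, 0.1406]
tcp_rot: [[-0.805, 0.593, 0.005], [0.593, 0.805, 0.001], [-0.003, 0.004, -1.0]]
ft_force: [0.3, 0.5, -2.5]
grip_width: 0.0272
finger_force: 35.0
```

send_rows([
  [-1,25,30,0,0,0,-6],
  [-1,62,71,0,0,0,-14],
  [-1,99,114,0,0,0,-22],
  [-1,135,155,0,0,0,-29],
  [-1,153,176,0,0,0,-32.4],
])

```text
t: 15.75
ee_pos: [0.4722, 0.382, 0.1364]
tcp_rot: [[-0.998, 0.065, -0.002], [0.065, 0.998, -0.001], [0.002, -0.001, -1.0]]
ft_force: [-0.9, -1.3, -1.6]
grip_width: 0.0275
finger_force: 35.0
```

send_rows([
  [-1,0,0,0,0,0,0],
  [-1,0,0,0,0,0,0],
  [-1,0,0,0,0,0,0],
  [-1,0,0,0,0,0,0],
  [-1,0,0,0,0,0,0],
])

```text
t: 16.38
ee_pos: [0.4737, 0.3793, 0.1384]
tcp_rot: [[-0.998, 0.07, 0.0], [0.07, 0.998, 0.0], [-0.0, 0.0, -1.0]]
ft_force: [0.7, -0.2, -2.6]
grip_width: 0.0273
finger_force: 35.0
```

```bash
python3 - <<'E'
from h import *
P=pose("wrist"); a=cams.capture("wrist"); s=readout.read_state(); print(s["ee_pos"],s["tcp_rot"][:2,1],s["grip_width"],s["ft_force"],s["moment"])
cv2.imwrite("pics/w8.png",a)
E
```

```text
[0.4737 0.3794 0.1384] [0.07   0.9976] 0.027302823226932667 [ 0.0042 -0.0029 -1.9102] [ 0.0266 -0.1756 -0.004 ]
```

View pics/w8.png

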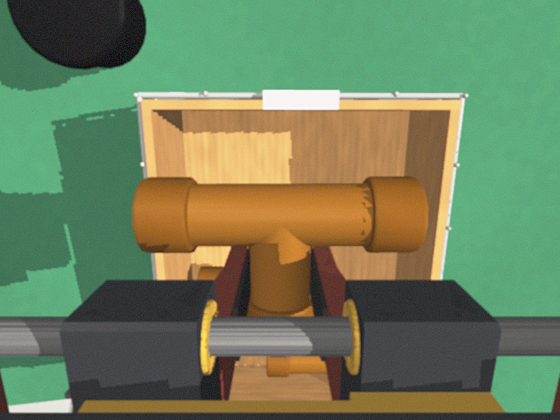

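The tee is held level and square over the box, with the near rim corners at (137,96) and (465,96). The tub is undisturbed.

```bash
python3 - <<'E'
from h import *
P=pose("wrist"); s=readout.read_state()
q=ray(P,[(137,96),(465,96),(301,103)],.086); print(q, (s["tcp_rot"].T@(q-s["ee_pos"]).T).T*1e3)
E
```

```text
[[0.3879 0.2912 0.086 ]
 [0.403  0.5079 0.086 ]
 [0.3999 0.3992 0.086 ]] [[ 79.427  -94.0221  52.413 ]
 [ 79.5142 123.176   52.4494]
 [ 75.0233  14.5551  52.4321]]
```

send_rows([
  [-1,0,14,20,0,0,0],
  [-1,0,14,65,0,0,0],
  [-1,0,14,110,0,0,0],
  [-1,0,14,144,0,0,0],
  [-1,0,14,153,0,0,0],
])

```text
t: 17.05
ee_pos: [0.4731, 0.3926, -0.0168]
tcp_rot: [[-0.998, 0.069, -0.003], [0.069, 0.998, -0.002], [0.003, -0.003, -1.0]]
ft_force: [0.4, -0.1, -1.7]
grip_width: 0.0273
finger_force: 35.0
```

send_rows([
  [-1,0,0,1,0,0,0],
  [-1,0,0,2,0,0,0],
  [-1,0,0,3,0,0,0],
  [-1,0,0,4,0,0,0],
  [-1,0,0,4,0,0,0],
])

```text
t: 17.68
ee_pos: [0.4745, 0.3938, -0.0184]
tcp_rot: [[-0.998, 0.069, 0.0], [0.069, 0.998, 0.0], [-0.0, 0.0, -1.0]]
ft_force: [0.1, 0.2, -1.7]
grip_width: 0.0271
finger_force: 35.0
```

send_rows([
  [-1,0,0,0.7,0,0,0],
  [-1,0,0,1.5,0,0,0],
  [-1,0,0,2,0,0,0],
  [-1,0,0,2,0,0,0],
  [-1,0,0,2,0,0,0],
])

```text
t: 18.3
ee_pos: [0.4745, 0.3938, -0.0201]
tcp_rot: [[-0.998, 0.069, 0.0], [0.069, 0.998, 0.0], [-0.0, 0.0, -1.0]]
ft_force: [-1.9, -1.1, 5.7]
grip_width: 0.0273
finger_force: 35.0
```

send_rows([
  [-0.1,0,0,-0.5,0,0,0],
  [0.02,0,0,-1,0,0,0],
  [0.02,0,0,-1,0,0,0],
  [0.02,0,0,-4,0,0,0],
  [0.02,0,0,-12,0,0,0],
])

```text
t: 18.92
ee_pos: [0.4742, 0.3935, -0.0087]
tcp_rot: [[-0.998, 0.069, -0.001], [0.069, 0.998, -0.001], [0.001, -0.001, -1.0]]
ft_force: [0.8, -0.0, 0.3]
grip_width: 0.0448
finger_force: 0.0
```

send_rows([
  [0.02,0,0,-30,0,0,0],
  [0.02,0,0,-75,0,0,0],
  [0.02,0,0,-120,0,0,0],
  [0.02,0,0,-155,0,0,0],
  [0.02,0,0,-165,0,0,0],
])

```text
t: 19.55
ee_pos: [0.4756, 0.3947, 0.1592]
tcp_rot: [[-0.998, 0.069, 0.004], [0.069, 0.998, 0.003], [-0.003, 0.003, -1.0]]
ft_force: [0.1, -0.9, -0.7]
grip_width: 0.0446
finger_force: 0.0
```

send_rows([
  [0.02,-4,-45,0,0,0,8],
  [0.02,-8,-100,0,0,0,18],
  [0.02,-12,-155,0,0,0,28],
  [0.02,-16,-210,0,0,0,38],
  [0.02,-20,-265,0,0,0,48],
])

```text
t: 20.18
ee_pos: [0.4751, 0.1262, 0.1553]
tcp_rot: [[-0.612, 0.791, -0.002], [0.791, 0.612, -0.0], [0.001, -0.001, -1.0]]
ft_force: [0.6, -1.0, -0.3]
grip_width: 0.0448
finger_force: 0.0
```

```bash
python3 - <<'E'
from h import *
a=cams.capture("top"); P=pose("top"); cv2.imwrite("pics/t2.png",a)
for c in blobs(brown(a)):
    r=cv2.minAreaRect(c); 
    if 60<r[0][1]<300: print(r, ray(P,r[0],.012))
h=cv2.cvtColor(a,cv2.COLOR_BGR2HSV)
# ring inner+outer contour centres
m=brown(a); n=np.zeros_like(m); n[175:240,260:325]=m[175:240,260:325]
cs,_=cv2.findContours(n,cv2.RETR_CCOMP,cv2.CHAIN_APPROX_NONE)
for c in cs:
    if len(c)>40: e=cv2.fitEllipse(c); print("ell",e,ray(P,e[0],.022))
# slat edges: white
w=((h[...,1]<45)&(h[...,2]>150)).astype(np.uint8)
for c in blobs(w[70:170,190:350]*255,150): r=cv2.minAreaRect(c+np.array([190,70])); print("slat",r,cv2.boxPoints(r).round(1).tolist())
print(move([.4774,-.0073,.14],down(.05)))
E
```

```text
((291.5, 205.0), (42.0, 43.0), 90.0) [[ 0.5192 -0.0055  0.012 ]]
((461.84161376953125, 191.63941955566406), (111.82403564453125, 93.66851043701172), 88.45184326171875) [[ 0.5661 -0.4375  0.012 ]]
((122.84228515625, 191.06039428710938), (84.40174865722656, 116.9575424194336), 10.007980346679688) [[0.5424 0.4198 0.012 ]]
((238.40005493164062, 126.70002746582031), (49.64070510864258, 42.93250274658203), 26.56505012512207) [[0.7201 0.137  0.012 ]]
ell ((291.49932861328125, 204.94961547851562), (42.62333297729492, 42.790855407714844), 55.50808334350586) [[ 0.5177 -0.0053  0.022 ]]
ell ((291.4223327636719, 205.2601776123047), (27.52254295349121, 28.84209442138672), 100.31969451904297) [[ 0.517  -0.0051  0.022 ]]
slat ((302.9859619140625, 149.13516235351562), (7.801924228668213, 72.29270935058594), 87.79740142822266) [[266.70001220703125, 146.60000610351562], [339.0, 143.8000030517578], [339.29998779296875, 151.60000610351562], [267.0, 154.39999389648438]]
slat ((309.083251953125, 132.49722290039062), (8.062190055847168, 59.96670150756836), 88.09085083007812) [[279.0, 129.5], [338.899993896
[... 174 characters left out ...]
0]]
slat ((325.5, 113.0), (8.0, 29.0), 90.0) [[311.0, 109.0], [340.0, 109.0], [340.0, 117.0], [311.0, 117.0]]
slat ((271.0451965332031, 98.90177917480469), (8.963080406188965, 140.21739196777344), 88.15238952636719) [[200.8000030517578, 96.69999694824219], [341.0, 92.19999694824219], [341.29998779296875, 101.0999984741211], [201.10000610351562, 105.5999984741211]]
slat ((270.55438232421875, 83.71257019042969), (9.328634262084961, 143.2453155517578), 88.18170166015625) [[198.8000030517578, 81.30000305175781], [342.0, 76.80000305175781], [342.29998779296875, 86.0999984741211], [199.10000610351562, 90.5999984741211]]
(array([-104.3723,  -75.0248,   15.3798]), array([-0.2324,  0.1015, 34.3393]))
```

```bash
python3 - <<'E'
from h import *
P=pose("top"); S=pose("scene")
q=ray(P,[(198.8,81.3),(342,76.8)],.2); d=q[0]-q[1]; yaw=np.arctan2(-d[0],d[1]); print("yaw",yaw,np.linalg.norm(d))
mid=q.mean(0); c,s=np.cos(yaw),np.sin(yaw); X=np.array([c,s,0]);Y=np.array([-s,c,0])
root=mid-.05/np.tan(np.radians(40))*X-.08*Y; root[2]=.15
t=np.radians(40); z=-np.sin(t)*X+np.cos(t)*np.array([0,0,1])
tip=root+.075*z; print("root",root,"tip",tip,"z",z)
print("top",proj(P,[root,tip]),"scene",proj(S,[root,tip]))
im=cv2.imread("pics/top0.png"); g=cv2.cvtColor(im,cv2.COLOR_BGR2GRAY)
hs=cv2.cvtColor(im,cv2.COLOR_BGR2HSV)
for r in range(106,132): print(r,' '.join(f"{v:3d}" for v in g[r,298:322]))
E
```

```text
yaw 0.06620413760963259 0.3068436670885338
root [ 0.7075 -0.0339  0.15  ] tip [ 0.6594 -0.0371  0.2075] z [-0.6414 -0.0425  0.766 ]
top [[307.714  113.1775]
 [310.5335 124.8126]] scene [[320.2765 225.8275]
 [305.5199 200.7549]]
106 105 105 103 103 103 104 101 102 102 105 107  62  52  56  57  58  54  55  55  56  54  50  55  52
107 105 106 107 105 103 103 102 106 107 108  61  54  58  58  56  57  58  58  57  57  53  56  56  58
108 102 104  95  99  98  98  98 101 107  59  54  54  55  51  55  52  52  50  51  49  51  49  49  47
109  99 101 104 103 102 103 107 107  90  87 110 109 125 127 122 119 118 135 136 159 161 160 157 159
110 180 176 174 173 197 203 208 142 148  66  55  68 153 207 203 200 198 197 195 192 192 191 193 193
111 186 185 185 187 187 195 133  64  63  74  61  70  67  68 189 190 186 184 183 180 181 182 183 185
112 182 182 184 181 186 198  81  67  62  49  38  17  56  61 117 184 182 179 179 176 176 173 177 175
113 181 182 182 182 189 170  80  59  58  57  44  30  19  34  69 116 186 187 185 185 183 180 180 179
114 184 182 184 185 193 133  73  59  60  56  50  35  21  40  80 127 121 
[... 1027 characters left out ...]

125 108 108 110 108 110 108 111 111 111  80  76  76  71  71  72  56 102 107 109 108 108  61  56  54
126 103 104 104 105 104 102 102 102 106  81  73  71  72  68  69  70 105 110  60  52  54  55  56  58
127 101 101 101 102  99  98  99  99 101 101  70  62  60  63  59  47  47  49  48  48  52  47  53  48
128  99  97  99  99 101  97 101  98 103 101 107  69  65  79  74  93  96  93 115 119 120 119 134 136
129 159 156 157 170 177 177 178 178 173 175 198 199 199 202 199 198 197 197 195 195 195 195 196 195
130 185 188 187 186 184 187 188 186 186 187 187 184 185 186 185 185 183 180 186 183 181 182 183 180
131 180 181 181 181 184 183 179 177 181 176 174 176 180 176 180 178 177 176 178 177 174 176 173 175
```

send_rows([
  [0.02,-20,-15,3,0,0,7],
  [0.02,-50,-35,6,0,0,15],
  [0.02,-80,-55,9,0,0,23],
  [0.02,-98,-70,12,0,0,30],
  [0.02,-104,-75,15,0,0,34.3],
])

```text
t: 20.85
ee_pos: [0.4801, -0.0014, 0.1402]
tcp_rot: [[-0.061, 0.998, -0.002], [0.998, 0.061, -0.0], [0.0, -0.002, -1.0]]
ft_force: [-0.4, -0.1, 0.1]
grip_width: 0.0448
finger_force: 0.0
```

send_rows([
  [0.02,0,0,0,0,0,0],
  [0.02,0,0,0,0,0,0],
  [0.02,0,0,0,0,0,0],
  [0.02,0,0,0,0,0,0],
  [0.02,0,0,0,0,0,0],
])

```text
t: 21.48
ee_pos: [0.4811, 0.0001, 0.1414]
tcp_rot: [[-0.066, 0.998, 0.0], [0.998, 0.066, 0.0], [0.0, 0.0, -1.0]]
ft_force: [-0.3, 0.5, -0.5]
grip_width: 0.0449
finger_force: 0.0
```

```bash
python3 - <<'E'
from h import *
P=pose("wrist"); a=cams.capture("wrist"); s=readout.read_state(); print(s["ee_pos"],s["tcp_rot"][:2,1]); cv2.imwrite("pics/w9.png",a)
m=brown(a); cs,_=cv2.findContours(m,cv2.RETR_CCOMP,cv2.CHAIN_APPROX_NONE)
for c in cs:
    if len(c)>80: e=cv2.fitEllipse(c); print(len(c),c[:,0].min(0),c[:,0].max(0),"ell",e,ray(P,e[0],.024)[0],ray(P,e[0],.012)[0])
E
```

```text
[0.4811 0.     0.1413] [0.9979 0.0655]
309 [179 276] [211 315] ell ((194.14540100097656, 298.7478942871094), (22.060476303100586, 38.31044006347656), 24.45813751220703) [ 0.4075 -0.1065  0.024 ] [ 0.4048 -0.1132  0.012 ]
579 [340 255] [381 315] ell ((359.9835205078125, 286.8558044433594), (24.392900466918945, 53.86037063598633), 156.65647888183594) [ 0.565  -0.0837  0.024 ] [ 0.5683 -0.0895  0.012 ]
286 [198 244] [226 287] ell ((212.03152465820312, 265.5199279785156), (14.133713722229004, 42.43914794921875), 24.99866485595703) [ 0.424 -0.071  0.024] [ 0.422  -0.0763  0.012 ]
375 [261 140] [381 259] ell ((320.4151611328125, 198.67233276367188), (115.69513702392578, 121.09585571289062), 71.74950408935547) [ 0.5193 -0.0004  0.024 ] [ 0.5209 -0.003   0.012 ]
206 [281 163] [357 234] ell ((319.2344970703125, 198.2285919189453), (69.74807739257812, 76.44036102294922), 65.51106262207031) [ 0.5182 -0.0001  0.024 ] [ 0.5197 -0.0027  0.012 ]
231 [533   0] [559 110] ell ((547.9681396484375, 52.92409896850586), (27.20161247253418, 117.20848083496094), 179.5841827392578) [0.6917 0.1321 0.024 ] [0.6998 0.1345 0.012 ]
```

Peg prediction matches the image, tip at about (310.5,125.5), and the ring centre is at about (0.519,-0.003). Descending on the ring's near wall.

send_rows([
  [0.02,-5.5,-7.4,40,0,0,0],
  [0.02,-5.5,-7.4,85,0,0,0],
  [0.02,-5.5,-7.4,125,0,0,0],
  [0.02,-5.5,-7.4,152,0,0,0],
  [0.02,-5.5,-7.4,160,0,0,0],
], grip_force=45)

```text
t: 22.15
ee_pos: [0.4729, -0.006, -0.0201]
tcp_rot: [[-0.065, 0.998, -0.003], [0.998, 0.065, 0.0], [0.0, -0.003, -1.0]]
ft_force: [0.4, 0.2, 0.6]
grip_width: 0.0449
finger_force: 0.0
```

send_rows([
  [0.02,0,0,5,0,0,0],
  [0.02,0,0,5,0,0,0],
  [-1,0,0,5,0,0,0],
  [-1,0,0,5,0,0,0],
  [-1,0,0,5,0,0,0],
])

```text
t: 22.78
ee_pos: [0.4741, -0.0061, -0.0233]
tcp_rot: [[-0.065, 0.998, 0.0], [0.998, 0.065, -0.0], [-0.0, 0.0, -1.0]]
ft_force: [-1.2, -0.7, 5.4]
grip_width: 0.0203
finger_force: 43.1
```

send_rows([
  [-1,0,0,0,0,0,0],
  [-1,0,0,0,0,0,0],
  [-1,0,0,0,0,0,0],
  [-1,0,0,0,0,0,0],
  [-1,0,0,0,0,0,0],
])

```text
t: 23.4
ee_pos: [0.4741, -0.0061, -0.0233]
tcp_rot: [[-0.065, 0.998, 0.0], [0.998, 0.065, -0.0], [-0.0, 0.0, -1.0]]
ft_force: [-2.4, -0.0, 6.5]
grip_width: 0.0202
finger_force: 43.0
```

```bash
python3 - <<'E'
from h import *
P=pose("top"); a=cams.capture("top"); s=readout.read_state(); print(s["ee_pos"],s["tcp_rot"][:2,1],s["ft_force"],s["grip_width"])
n=np.zeros((420,560),np.uint8); n[175:240,260:325]=brown(a)[175:240,260:325]
for c in cv2.findContours(n,cv2.RETR_EXTERNAL,cv2.CHAIN_APPROX_NONE)[0]:
    if len(c)>30: print(c[:,0].min(0),c[:,0].max(0))
W=pose("wrist"); w=cams.capture("wrist"); cv2.imwrite("pics/w10.png",w)
for c in cv2.findContours(brown(w),cv2.RETR_CCOMP,cv2.CHAIN_APPROX_NONE)[0]:
    if len(c)>150: e=cv2.fitEllipse(c); print(c[:,0].min(0),c[:,0].max(0),e,ray(W,e[0],.024))
E
```

```text
[ 0.4741 -0.0061 -0.0232] [0.9979 0.065 ] [-2.1254 -0.1637  6.8309] 0.020717985162477248
[257 150] [497 315] ((382.377197265625, 244.1426544189453), (182.397216796875, 213.9692840576172), 101.14854431152344) [[0.5205 0.0107 0.024 ]]
```

```bash
cat >> h.py <<'E'
root=np.array([.7075,-.0339,.15]); yaw=.066; _t=np.radians(40)
X=np.array([np.cos(yaw),np.sin(yaw),0]); Y=np.array([-np.sin(yaw),np.cos(yaw),0]); Z=np.array([0,0,1.])
zp=-np.sin(_t)*X+np.cos(_t)*Z; xp=np.cos(_t)*X+np.sin(_t)*Z; Rh=np.c_[Y,xp,-zp]
U=np.array([0,.045,-.0232])
def hang(h,d,s=None): return move(root+h*zp-d*xp-Rh@U,Rh,s)
E
python3 - <<'E'
from h import *
for h,d in((.115,20),): print(root+h*zp-d/1e3*xp-Rh@U, hang(h,d/1e3))
E
```

```text
[ 0.5989 -0.0411  0.1785] (array([ -42.999 ,  122.3369, -201.754 ]), array([-39.9813,   0.0212,  -0.0497]))
```

send_rows([
  [-1,0,0,-20,0,0,0],
  [-1,0,0,-60,0,0,0],
  [-1,0,0,-105,0,0,0],
  [-1,0,0,-150,0,0,0],
  [-1,0,0,-195,0,0,0],
])

```text
t: 24.12
ee_pos: [0.4732, -0.0061, 0.1724]
tcp_rot: [[-0.065, 0.998, -0.001], [0.998, 0.065, 0.0], [0.0, -0.001, -1.0]]
ft_force: [0.2, -0.1, -2.0]
grip_width: 0.0204
finger_force: 43.0
```

send_rows([
  [-1,-8,5,-20,-8,0,0],
  [-1,-18,12,-40,-16,0,0],
  [-1,-30,20,-50,-24,0,0],
  [-1,-40,30,-50,-32,0,0],
  [-1,-43,40,-50,-40,0,0],
])

```text
t: 24.75
ee_pos: [0.5117, -0.0377, 0.2209]
tcp_rot: [[-0.08, 0.805, 0.588], [0.997, 0.055, 0.061], [0.017, 0.591, -0.806]]
ft_force: [0.4, 2.0, -2.3]
grip_width: 0.0202
finger_force: 43.3
```

```bash
python3 - <<'E'
from h import *
s=readout.read_state(); print(s["ee_pos"],s["grip_width"],s["finger_force"],s["ft_force"],s["joints"])
print(hang(.115,.020))
E
```

```text
[ 0.5117 -0.0377  0.2209] 0.020169540906601974 43.256712212642014 [ 0.3877  1.9521 -2.2976] [-0.2275 -0.0107  2.2886  0.6562  0.3202 -0.8731]
(array([-11.1257,  44.9131,  85.3114]), array([-3.7453, -1.2599,  0.0683]))
```

send_rows([
  [-1,-3,10,0,-1,0,0],
  [-1,-6,22,0,-2,-1,0],
  [-1,-9,34,0,-3,-1,0],
  [-1,-9,45,0,-3,-1,0],
  [-1,-9,45,0,-3,-1,0],
])

```text
t: 25.38
ee_pos: [0.5511, -0.0436, 0.2486]
tcp_rot: [[-0.072, 0.772, 0.631], [0.997, 0.054, 0.048], [0.003, 0.633, -0.774]]
ft_force: [-0.5, 0.3, -2.6]
grip_width: 0.0204
finger_force: 43.3
```

```bash
python3 - <<'E'
from h import *
s=readout.read_state(); print(s["ee_pos"],s["grip_width"],s["ft_force"],s["joints"])
print(hang(.115,.020))
E
```

```text
[ 0.5511 -0.0436  0.2486] 0.020395433631912582 [-0.4867  0.3287 -2.5931] [-0.215  -0.0001  2.2275  0.6402  0.3081 -0.84  ]
(array([-1.0732, -7.2861, 84.5528]), array([-0.7429, -0.3384,  0.1462]))
```

send_rows([
  [-1,-1,-7,18,-0.7,-0.3,0],
  [-1,-1,-7,40,-0.7,-0.3,0],
  [-1,-1,-7,62,-0.7,-0.3,0],
  [-1,-1,-7,80,-0.7,-0.3,0],
  [-1,-1,-7,85,-0.7,-0.3,0],
])

```text
t: 26.0
ee_pos: [0.5984, -0.0411, 0.1762]
tcp_rot: [[-0.067, 0.767, 0.638], [0.998, 0.052, 0.042], [-0.001, 0.64, -0.768]]
ft_force: [0.3, 0.1, -1.7]
grip_width: 0.0202
finger_force: 43.3
```

```bash
python3 - <<'E'
from h import *
s=readout.read_state(); print(s["ee_pos"],s["grip_width"],s["ft_force"],s["joints"]); print(hang(.115,.020))
# check from the scene and top cameras: ring + peg; predicted ring centre underside
ring=s["ee_pos"]+s["tcp_rot"]@U; P=pose("scene"); T=pose("top")
tip=root+.075*zp
a=cams.capture("scene"); b=cams.capture("top"); cv2.imwrite("pics/s11.png",a); cv2.imwrite("pics/t11.png",b)
mid=ring+.012*zp
print("pred ring mid scene",proj(P,mid),"tip",proj(P,tip))
for im,n,Q in((a,"scene",P),(b,"top",T)):
    c0=proj(Q,mid)[0]
    for c in cv2.findContours(brown(im),cv2.RETR_CCOMP,cv2.CHAIN_APPROX_NONE)[0]:
        if len(c)>40 and np.hypot(*(c[:,0].mean(0)-c0))<60: print(n,c0,len(c),c[:,0].min(0),c[:,0].max(0),cv2.fitEllipse(c))
# dark peg in scene: tip neighbourhood
g=cv2.cvtColor(a,cv2.COLOR_BGR2GRAY); q=proj(P,tip)[0].astype(int); print(q)
for r in range(q[1]-12,q[1]+14,2): print(r,' '.join(f"{v:3d}" for v in g[r,q[0]-14:q[0]+16:2]))
E
```

```text
[ 0.5984 -0.0411  0.1762] 0.0202116827821255 [ 0.2952  0.146  -1.6904] [-0.1787  0.2198  2.2118  1.3791  0.1588 -1.568 ]
(array([-0.0152,  1.9181, -1.4102]), array([-0.2173, -0.0129,  0.0962]))
pred ring mid scene [[290.3881 186.2005]] tip [[305.5188 200.7442]]
scene [290.3881 186.2005] 124 [272 173] [310 198] ((288.99481201171875, 184.23770141601562), (19.072704315185547, 39.4300537109375), 65.57654571533203)
scene [290.3881 186.2005] 63 [332 160] [356 179] ((346.5805969238281, 169.06222534179688), (16.67746925354004, 23.53045654296875), 106.12040710449219)
scene [290.3881 186.2005] 52 [274 146] [287 156] ((278.51214599609375, 150.0006103515625), (7.2622294425964355, 14.237617492675781), 67.01293182373047)
top [312.4947 143.9877] 205 [286 116] [340 167] ((313.3396911621094, 143.39324951171875), (49.992698669433594, 52.22505187988281), 162.14427185058594)
[305 200]
188  77  75  74  74  72  78  77  77  75  75  77  77  77  72  83
190  73  71  71  72  75  79  78  78  75  77  75  76  76  75  74
192  76  71  75  76  78  78  78  81  74  78  75  76  75  73  75
194  76  76  77  78  77  78  78  77  77  78  76  77  79  77  74
196  81  78  75  81  75  77  77  77  78  77  75  75  77  73  73
198 114  98  85  74  80  77  77  76  74  80  77  76  79  74  75
200 119 115 112  93  78  83  76  71  77  79  80  75  77  77  79
202 118 121 122 116 105  87  75  61  60  73  77  78  79  80  78
204 121 117 119 118 119 114 105  81  61  66  75  76  73  77  79
206 119 120 118 120 119 121 120 106  72  57  71  76  76  76  75
208 116 117 116 120 118 118 119 119 101  63  64  74  76  80  79
210 118 121 117 119 118 118 119 122 114  73  61  66  78  79  76
212 118 117 117 118 120 118 119 119 117 104  62  64  84  96  78
```

The ring is where predicted, lined up above the peg. The wrist is near singular, with joint 6 heading to its limit, so I'll use the ring's symmetry: rotate the tool about the ring axis by about 32° before going down.

send_rows([
  [-1,0,1,5,0,0,0],
  [-1,0,2,11,0,0,0],
  [-1,0,2,17,0,0,0],
  [-1,0,2,22,0,0,0],
  [-1,0,2,25,0,0,0],
])

```text
t: 26.72
ee_pos: [0.6161, -0.04, 0.16]
tcp_rot: [[-0.067, 0.765, 0.64], [0.998, 0.053, 0.042], [-0.001, 0.641, -0.767]]
ft_force: [-1.2, -0.1, -3.5]
grip_width: 0.0204
finger_force: 43.3
```

```bash
cat >> h.py <<'E'
def hangf(h,d,f):
    Rf=Rh@R.from_rotvec([0,0,np.radians(f)]).as_matrix()
    return np.round(np.r_[move(root+h*zp-d*xp-Rf@U,Rf)],1)
E
python3 - <<'E'
from h import *
s=readout.read_state(); print(s["ee_pos"],s["grip_width"],s["ft_force"],s["joints"])
for f in (0,7,14,20,26,32): print(f,hangf(.088,.020,f))
E
```

```text
[ 0.6161 -0.04    0.16  ] 0.020427195358173875 [-1.173  -0.0639 -3.5277] [-0.1682  0.2777  2.1888  1.6226  0.1495 -1.8062]
0 [ 0.1 -1.2  1.7 -0.1  0.   0.1]
7 [ 5.6 -0.9  1.7 -0.1  0.   7.1]
14 [11.   0.1  1.7 -0.1  0.  14.1]
20 [15.5  1.5  1.7 -0.1  0.  20.1]
26 [19.8  3.4  1.7 -0.1  0.  26.1]
32 [23.9  5.7  1.7 -0.1  0.  32.1]
```

send_rows([
  [-1,2.4,-1,1,0,0,3],
  [-1,4.8,-1,1.7,0,0,6],
  [-1,7.2,-0.7,1.7,0,0,9],
  [-1,9.5,-0.3,1.7,0,0,12],
  [-1,11.8,0.2,1.7,0,0,15],
])

```text
t: 27.35
ee_pos: [0.6166, -0.0279, 0.159]
tcp_rot: [[0.136, 0.756, 0.64], [0.977, -0.211, 0.042], [0.167, 0.62, -0.767]]
ft_force: [-0.0, -0.5, -3.2]
grip_width: 0.0208
finger_force: 43.3
```

```bash
python3 - <<'E'
from h import *
s=readout.read_state(); print(s["ee_pos"],s["grip_width"],s["ft_force"],s["joints"])
for h in (.088,.06,.03,.01,.0): print(h,hangf(h,.020,15))
E
```

```text
[ 0.6166 -0.0279  0.159 ] 0.020819503164183132 [-0.0104 -0.4699 -3.1976] [-0.138   0.2787  2.1915  1.6846  0.1314 -1.5792]
0.088 [-0.4  0.   0.1 -0.1  0.  -0.1]
0.06 [-0.4  0.  28.1 -0.1  0.  -0.1]
0.03 [-0.3  0.1 58.1 -0.1  0.  -0.1]
0.01 [-0.3  0.1 78.1 -0.1  0.  -0.1]
0.0 [-0.3  0.1 88.1 -0.1  0.  -0.1]
```

Going down over the peg tip in a guarded step.

send_rows([
  [-1,0,0,6,0,0,0],
  [-1,0,0,12,0,0,0],
  [-1,0,0,18,0,0,0],
  [-1,0,0,23,0,0,0],
  [-1,0,0,26,0,0,0],
])

```text
t: 27.98
ee_pos: [0.6334, -0.0269, 0.1388]
tcp_rot: [[0.134, 0.757, 0.64], [0.977, -0.209, 0.042], [0.166, 0.62, -0.767]]
ft_force: [-0.4, 0.3, -2.4]
grip_width: 0.0203
finger_force: 43.3
```

```bash
python3 - <<'E'
from h import *
s=readout.read_state(); print(s["ee_pos"],s["ft_force"],s["joints"]); print(hangf(.03,.020,15))
# see whether the peg tip shows inside the bore from above
T=pose("top"); b=cams.capture("top"); ring=s["ee_pos"]+s["tcp_rot"]@U
tip=root+.075*zp; print("tip",proj(T,tip),"ring top centre",proj(T,ring+.024*zp))
q=proj(T,ring+.012*zp)[0].astype(int); g=cv2.cvtColor(b,cv2.COLOR_BGR2GRAY); m=brown(b)
for r in range(q[1]-28,q[1]+28,2): print(r,''.join('#' if m[r,c] else ('o' if g[r,c]<60 else ('w' if g[r,c]>140 else '.')) for c in range(q[0]-30,q[0]+31)))
print(q)
E
```

```text
[ 0.6334 -0.0269  0.1388] [-0.4152  0.2772 -2.4452] [-0.1299  0.3419  2.1681  1.9849  0.1368 -1.878 ]
[-0.2  0.2 31.9 -0.1  0.   0. ]
tip [[310.5165 124.8278]] ring top centre [[310.7575 135.8069]]
105 .............................................ooo.oooooooo.ooo
107 .............................o.###ooo......o.oooooooooooooooo
109 ......................####################.wwwwwwwwwwwwwwwwww
111 wwwwwwwwwwwwwwwwww##########################o#wwwwwwwwwwwwwww
113 wwwwwwwwwwwwwww################################o.wwwwwwwwwwww
115 wwwwwwwwwwwww####################################o.wwwwwwwwww
117 wwwwwwwwwww########################################owwwww....
119 .....oooo############################################oo......
121 .........###############..ooooooo.....oo##############oo.....
123 ........#############..o..ooo....ooo.ooooo.############o...o.
125 .......############........oo....o......ooooo###########.oo..
127 ......############...............ooooooooooooo###########.o..
129 ......###########wwwwww.o.wwwwwwwwwwwwwwwwwwwww.#########....
131 .wwww.##########wwwwww.o#oo#ooooo#.wwwww
[... 255 characters left out ...]
ooooooooooooooooo..ooooooooooo
141 .......##########o....oooooooooooooooooooooooooo.w.oooooooooo
143 ooooooo############o..oooooooooooooooooooooooooooooooooooooo.
145 oooooo..#############o.ooooooooooooooooooooooooooooo..ooooo..
147 wwwwwwwww############...oooooooooooooooooooooooooooooooooo..o
149 wwwwwwwwww###########....ooooooooooooooooooooooooooooooooo...
151 wwwwwwwwwwww#####ooo.....oooooo#o###ooooooooooooooooooooo.w..
153 wwwwwwwwwwwwww##oow.....oooooooo#oo##########oooooooooooooooo
155 ooooooooooooooo.oooooow.oooooooooooooooo#####oooooooooo..oo.o
157 ...............oooooooooooooooooooooooooooo..oooooooooo.ooooo
159 o..............ooooooooooooooooooooooooooo#.oooooooooo.o.oooo
[310 133]
```

The peg tip shows inside the bore and there's no contact force. Continuing.

send_rows([
  [-1,0,0,7,0,0,0],
  [-1,0,0,15,0,0,0],
  [-1,0,0,23,0,0,0],
  [-1,0,0,29,0,0,0],
  [-1,0,0,32,0,0,0],
])

```text
t: 28.65
ee_pos: [0.6539, -0.0256, 0.1142]
tcp_rot: [[0.133, 0.757, 0.64], [0.977, -0.208, 0.042], [0.165, 0.62, -0.767]]
ft_force: [-0.8, 0.2, -3.0]
grip_width: 0.0206
finger_force: 43.3
```

send_rows([
  [-1,0,0,6,0,0,0],
  [-1,0,0,12,0,0,0],
  [-1,0,0,18,0,0,0],
  [-1,0,0,21,0,0,0],
  [-1,0,0,22,0,0,0],
])

```text
t: 29.28
ee_pos: [0.6681, -0.0246, 0.0973]
tcp_rot: [[0.133, 0.757, 0.64], [0.977, -0.208, 0.043], [0.165, 0.62, -0.767]]
ft_force: [0.3, 0.4, -2.1]
grip_width: 0.0204
finger_force: 43.3
```

```bash
python3 - <<'E'
from h import *
s=readout.read_state(); print(s["ee_pos"],s["ft_force"],s["moment"],s["joints"],s["grip_width"]); print(hangf(0,.020,15))
E
```

```text
[ 0.6681 -0.0246  0.0973] [ 0.2841  0.3632 -2.115 ] [-0.0478  0.5644  0.0163] [-0.1149  0.466   2.1112  2.3859  0.1695 -2.2726] 0.02041646711082046
[-0.2  0.2  7.7 -0.1  0.   0.1]
```

send_rows([
  [-1,-0.8,-3,2,0,0,0],
  [-1,-1.5,-5.8,4,0,0,0],
  [-1,-1.5,-5.8,5,0,0,0],
  [-1,-1.5,-5.8,5.5,0,0,0],
  [-1,-1.5,-5.8,5.5,0,0,0],
])

```text
t: 29.9
ee_pos: [0.6671, -0.0246, 0.0895]
tcp_rot: [[0.133, 0.757, 0.64], [0.977, -0.207, 0.043], [0.165, 0.62, -0.767]]
ft_force: [-0.1, -0.5, -2.5]
grip_width: 0.0203
finger_force: 43.3
```

send_rows([
  [-1,0,0,0.5,0,0,0],
  [-1,0,0,1,0,0,0],
  [-1,0,0,1.5,0,0,0],
  [-1,0,0,1.5,0,0,0],
  [-1,0,0,1.5,0,0,0],
])

```text
t: 30.52
ee_pos: [0.6679, -0.0246, 0.0885]
tcp_rot: [[0.133, 0.756, 0.64], [0.977, -0.208, 0.043], [0.165, 0.62, -0.767]]
ft_force: [-5.5, 0.2, 3.6]
grip_width: 0.0204
finger_force: 43.3
```

```bash
python3 - <<'E'
from h import *
s=readout.read_state(); print(s["ee_pos"],s["tcp_rot"].T@s["ft_force"],s["joints"][[3,4,5]]); print(hangf(0,.028,15))
E
```

```text
[ 0.6679 -0.0246  0.0885] [ 0.0938 -1.9513 -6.2896] [ 2.466   0.1862 -2.354 ]
[-0.8 -2.   1.1 -0.1  0.   0.1]
```

Contact with the board (about 6 N along the peg). Ease 1.5 mm down the slope, then release.

send_rows([
  [-1,-0.2,-0.8,0,0,0,0],
  [-1,-0.4,-1.5,-0.3,0,0,0],
  [-0.45,-0.4,-1.5,-0.3,0,0,0],
  [-0.35,-0.4,-1.5,-0.3,0,0,0],
  [-0.25,-0.4,-1.5,-0.3,0,0,0],
])

```text
t: 31.15
ee_pos: [0.6667, -0.0246, 0.0876]
tcp_rot: [[0.133, 0.756, 0.64], [0.977, -0.207, 0.043], [0.165, 0.62, -0.767]]
ft_force: [0.2, 0.7, -0.5]
grip_width: 0.0325
finger_force: 0.0
```

send_rows([
  [-0.25,0,0,0,0,0,0],
  [-0.25,0,0,0,0,0,0],
  [-0.25,0,0,-4,0,0,0],
  [-0.25,0,0,-10,0,0,0],
  [-0.25,0,0,-18,0,0,0],
])

```text
t: 31.78
ee_pos: [0.6547, -0.0254, 0.1017]
tcp_rot: [[0.133, 0.757, 0.64], [0.977, -0.208, 0.043], [0.165, 0.62, -0.767]]
ft_force: [0.6, -0.8, 0.1]
grip_width: 0.0329
finger_force: 0.0
```

send_rows([
  [-0.25,0,0,-12,0,0,0],
  [-0.25,0,0,-25,0,0,0],
  [-0.25,0,0,-40,0,0,0],
  [-0.25,0,0,-55,0,0,0],
  [-0.25,0,0,-70,0,0,0],
])

```text
t: 32.4
ee_pos: [0.6097, -0.0285, 0.1558]
tcp_rot: [[0.133, 0.756, 0.641], [0.977, -0.207, 0.042], [0.165, 0.62, -0.767]]
ft_force: [0.6, -0.2, -0.0]
grip_width: 0.0328
finger_force: 0.0
```

send_rows([
  [-0.25,0,-5,-20,0,0,0],
  [-0.25,0,-15,-40,0,0,0],
  [-0.25,0,-30,-60,0,0,0],
  [-0.25,0,-50,-75,0,0,0],
  [-0.25,0,-70,-85,0,0,0],
])

```text
t: 33.02
ee_pos: [0.502, -0.0175, 0.1775]
tcp_rot: [[0.133, 0.756, 0.641], [0.977, -0.207, 0.042], [0.165, 0.621, -0.766]]
ft_force: [0.0, 0.2, 0.1]
grip_width: 0.0327
finger_force: 0.0
```

```bash
python3 - <<'E'
from h import *
s=readout.read_state(); print(s["ee_pos"],s["ft_force"],s["grip_width"],s["joints"])
c0=root-.028*xp
a0=cv2.imread("pics/scene0.png")
for n in("scene","top"):
    P=pose(n); a=cams.capture(n); cv2.imwrite(f"pics/{n}_end.png",a); m=brown(a)
    th=np.linspace(0,2*np.pi,60)[:,None]
    def mm(hh,r): q=proj(P,c0+hh*zp+r*(np.cos(th)*xp+np.sin(th)*Y)); return q.min(0).round(1),q.max(0).round(1)
    o1,o2=mm(.024,.055); p1,p2=mm(0,.055); print(n,"pred bbox",np.minimum(o1,p1),np.maximum(o2,p2))
    q0=proj(P,c0)[0]
    for c in blobs(m,150):
        mn,mx=c[:,0].min(0),c[:,0].max(0)
        if np.hypot(*((mn+mx)/2-q0))<140: print(n,mn,mx,cv2.contourArea(c))
E
```

```text
[ 0.502  -0.0175  0.1775] [0.0379 0.1634 0.1327] 0.032749654889964036 [-0.1574  0.0759  2.4021  1.7244  0.1443 -1.6388]
scene pred bbox [290.5 209.4] [331.8 239.5]
scene [292 210] [329 237] 415.0
scene [328 174] [382 208] 506.5
scene [334 160] [356 179] 225.5
scene [339  88] [559 300] 11631.5
top pred bbox [283.6 101.3] [333.  151.7]
top [213 105] [261 153] 1831.0
top [285 103] [333 151] 1812.5
top [179   0] [508  54] 9833.0
```

```bash
python3 - <<'E'
from h import *
P=pose("top"); a=cv2.imread("pics/top0.png").astype(int); b=cv2.imread("pics/top_end.png").astype(int)
d=(np.abs(a-b).max(2)>45).astype(np.uint8)*255; d=cv2.morphologyEx(d,cv2.MORPH_CLOSE,np.ones((3,3)))
for c in blobs(d,60): 
    r=cv2.minAreaRect(c)
    if r[0][1]<310: print(np.round(r[0]),np.round(r[1]),cv2.contourArea(c),ray(P,r[0],.025)[0][:2])
E
```

```text
[116. 224.] [15. 30.] 149.5 [0.4585 0.425 ]
[146. 220.] [34. 31.] 737.5 [0.4695 0.3504]
[232. 221.] [43. 57.] 1376.5 [0.4734 0.1407]
[369. 220.] [59. 42.] 1462.0 [ 0.4839 -0.198 ]
[384. 302.] [235. 350.] 27898.5 [ 0.2888 -0.2336]
[372. 150.] [10. 53.] 204.0 [ 0.6645 -0.2068]
[366. 136.] [ 7. 29.] 122.5 [ 0.6996 -0.1923]
[312. 128.] [55. 49.] 2071.5 [ 0.7192 -0.0531]
```

```bash
python3 -c "
from rig import job; print(job.job_done())"
```

```text
the job is handed in; nothing more can be done
None
```

Job handed in at about 33 s: the stem and tee cores are lying in their own boxes, the ring is hung flat on the free peg (its outline matches the expected hung position within 2–3 px), and the tub and brush were never touched.

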